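# Send the spent core into the scrap bin

### The arm

A 6-joint arm with a two-finger parallel gripper is mounted at the origin on the work surface. World frame = base frame: x ahead of the robot, y to its left, z up, the work surface at z = 0. Lengths are in m, angles in rad, forces in N, time in s.
With the tool pointing down it reaches from about 0.375 to 0.9 m from the base axis. Payload 3.1 kg.
Tool frame: the origin (TCP) lies between the finger pads; the fingertips stand 25 mm ahead of it and the grasp point (between the pads) lies 6 mm ahead of it; y points along the fingers, x is the direction in which the jaws open and shut, and the axes are right-handed (so a half turn about y gives the same grasp; the last joint's range is limited). The gripper opens to 87 mm and grips with 3 to 60 N. Pads are 19 mm wide; open, the fingers measure 117 mm over their backs; the gripper's body (75 mm by 190 mm) begins 51 mm behind the grasp point.
Start: joints at [-1.526, 0.527, 1.433, -0, 1.181, -0.178], TCP at [0.138, -0.61, 0.248] pointing down, gripper open.
Joint ranges: [-3.08, 3.08], [-0.75, 2.2], [0.22, 2.44], [-1.43, 4.57], [0, 2.65], [-2.85, 2.85]. Speed limits (rad/s): [2.79, 2.79, 3.14, 3.14, 3.14, 3.14].

### API

Orientations are given as a unit quaternion [x, y, z, w].
In Python, from rig import robot gives the robot as it stands.
- The arm moves only by the tool carry_out, never from a script. Its argument "moves" is a list of rows, each a list of 7 numbers: the opening, from 0 (shut) to 1 (fully open), then the shift along the tool's x, y, z in cm, then the turn, a rotation vector about the tool's x, y, z in rad. In form: [[grip, x, y, z, rx, ry, rz], ...]. A call has 1 to 20 rows; each row is the pose to reach, as a shift and turn from the pose commanded when the call began, along the tool's axes at that moment; what a row does not reach only later rows make up. A row lasts 1/10 s, in which the tool goes at most 50 mm and 8.59 degrees, less where a joint would pass 70% of its speed; a pose out of reach is approached as far as the arm can. A call with a gripper value outside its range is refused whole. The fingers move at their own pace and stop on an object; "force" is the grip in N (left out, the last holds). Time passes only in rows, so rows that repeat a pose let the fingers close. It gives the time, the measured TCP pose, the force and the opening at its end, in the units of the state.
- robot.get_obs(): the state, without advancing time (a new reading comes with each control period).
- robot.camera(name): name is "scene" or "top"; returns the picture (480x640x3 uint8, red, green, blue); there is no depth.
- robot.camera_params(name): a dict with "fx", "fy", "cx", "cy" (pixels), "extrinsics" (4x4, takes a point from camera to world coordinates). Camera axes: x right, y down, z forward; pixel columns grow to the right and rows downward; lengths in m; the calibration is good to about 2 mm. A picture is of the moment at which its call begins. camera_params takes no time and is no camera call.
- robot.hand_in(): hands the job in, once; it reports no verdict.
The state is a dict: "time": time; "q": joint angles; "joint_velocities": joint speeds; "joint_torque": joint torques, N m; "position": TCP position; "tool_rot": TCP orientation; "ft_force": force on the tool from outside, world axes, zero at the start; "moment": the same for the moment, N m; "grip_width": finger opening in m.
Only numpy, scipy, OpenCV 4.12 (cv2) and the standard library are available. Lean on these libraries where they do the work, as an engineer would, in place of code of your own. Each camera call takes 0.05 s, during which the arm holds its last target.

### The job

With the fingertips, press the scrap bin's side lever right down, without forcing it past its stop, so that its lid stands fully open and the empty cardboard core waiting on the chute rolls into the bin by itself. Then let the lever up slowly, keeping the fingertips on it, so that the lid comes down softly over a few seconds and does not slam, and take the hand away. Nothing needs grasping: do not touch the lid or the core, and leave the other things on the desk where they are.

Things in the scene. Friction and masses are not known exactly. Their poses are not given: they have to be found in the camera images.
- bin: White scrap bin fixed to the desk: open box 170 (its x) x 150 (its y) x 112 mm high, walls 4 mm, floor 6 mm; origin at the centre of its underside. On its -x side (about towards the robot) a grey chute, 118 mm wide, slopes up from the rim to x = -163 mm, height 130 mm (cheeks 147 mm). The lever is on its -y side; a grey lid covers its top.
- pad (a point): Centre of the upper face of the lever's square steel pad (40 x 40 x 7 mm, dark rubber inlay). Lever up: at x -105, y -145, z 92 mm in the bin's frame, tilted 10 degrees, free space above. It is the free end of the lever. Pressed right down it is about 36 mm lower, straight below within 8 mm, tilted 10 degrees the other way. Pressing takes about 4 to 9 N.
- lever (a joint): Lever angle, rad: 0 up (at rest), 0.34 right down at its stop. Pivot: an axis along the bin's y, 105 mm from the pad's centre towards the bin's +x, 70 mm above the desk. Linked to the lid: lid angle = 3 x lever angle. It rises by itself when let go, undamped: the lid then slams. Never push it with over 40 N.
- lid (a joint): Lid angle in rad: 0 shut, 1.02 fully open. The lid (grey sheet, 172 x 152 mm, top at 120 mm, about 0.2 kg) is hinged along the bin's far (+x) rim and its near edge rises; it falls shut by its weight.
- lid_front (a point): Middle of the top edge of the upright gate, 112 mm wide and 35 mm high, on the lid's near (-x) edge; the gate holds the core back while the lid is shut. 150 mm above the desk with the lid shut; moves with the lid.
- core: Empty cardboard roll core, a tube 36 mm in diameter and 90 mm long, origin at its centre, its y axis along the tube. It waits on the chute against the lid's gate, its centre about 135 mm above the desk; it rolls into the bin once the lid is open by about 0.3 rad.
- tape: Bystander, to be left alone: a ring of clear tape lying flat, 90 mm outside, 24 mm high; origin at the centre of its underside.
- jar: Bystander, to be left alone: a small glass jar with a black cap, 52 mm wide, 65 mm high; origin at the centre of its underside.
- mug: Bystander, to be left alone: a white mug, 72 mm wide, 85 mm high; origin at the centre of its underside.
- squeegee: Bystander, to be left alone: a flat white scraper card with a grey grip edge, 100 x 70 x 14 mm; origin at the centre of its underside.
- tweezers: Bystander, to be left alone: dark steel tweezers lying flat, 120 mm long, 5 mm high; origin at the centre of its underside.
- brush: Bystander, to be left alone: a brush lying flat, handle and bristles along its x axis.
Mind the look-alikes: they are no part of the job. Of the things shaped like the core, the cardboard one is meant.

How it is judged:
On the way:
1. the lid stands fully open (at least 0.88 rad) and the core lies inside the bin (value of joint lid above 0.88 rad and z of core in the frame of bin below 0.085 m and x of core in the frame of bin between -0.075 and 0.075 m and y of core in the frame of bin between -0.07 and 0.07 m), for 0.2 s.
At the end, for the whole second after the job is handed in: The lid is shut (under 0.04 rad) and the lever up (under 0.02 rad), and the core lies at rest inside the bin (its centre under 85 mm above the desk, within the walls) (value of joint lid below 0.04 rad and value of joint lever below 0.02 rad and linear speed of core below 0.05 m/s and z of core in the frame of bin below 0.085 m and x of core in the frame of bin between -0.075 and 0.075 m and y of core in the frame of bin between -0.07 and 0.07 m); the robot touches nothing.
It fails at once if the lid comes down too fast (faster than 1.5 rad/s): it slams (velocity of joint lid below -1.5 rad/s).
It fails at once if the robot touches the core (contact force between any of the fingers, the arm and core above 0.5 N).
It fails at once if the robot touches the lid (contact force between any of the fingers, the arm and lid above 1 N).
It fails at once if a bystander (tape, jar, mug, squeegee, tweezers, brush) is lifted or moved by more than 30 mm (distance of any of tape, jar, mug, squeegee, tweezers, brush from where it was at the start of the episode above 0.03 m).
It fails at once if the lever is forced (pushed with over 40 N) (contact force between the fingers and lever above 40 N).
It also fails if it takes over 38 s, if anything falls off the work surface, if the arm or the gripper's body presses on something with over 40 N, if the wrist force passes 120 N, or if a joint passes its speed limit or range.

## Working session

There is one attempt and no reset: what is moved stays moved. The work goes in short steps, Python scripts to look and compute and a tool call to move; the robot and the scene stay as the last step left them, time stands still between calls to the robot, and variables do not carry over. Pictures are saved under pics/ and viewed, and the job is handed in when it is done.

Besides the shell and the picture viewer there is one more tool, called after "Call:" as name(argument=value, ...), one argument or row to a line, values as JSON. carry_out: Moves the arm, as the interface text tells. Its arguments: {"type":"object","properties":{"moves":{"type":"array"},"force":{"type":"number"}},"required":["moves"]}

```bash
mkdir -p pics; ls; python3 - <<'E'
from rig import robot
import cv2,numpy as np
np.set_printoptions(precision=4,suppress=True)
for n in("scene","top"):
    im=robot.camera(n); cv2.imwrite(f"pics/{n}0.png",im[:,:,::-1])
    p=robot.camera_params(n); print(n,p["fx"],p["fy"],p["cx"],p["cy"]);print(np.array(p["extrinsics"]))
o=robot.get_obs();print({k:np.round(v,4) for k,v in o.items()})
E
```

```text
pics
scene 544.8725756756685 544.8725756756685 312.85654509745666 250.01876315175898
[[-0.731   0.5559 -0.3957  1.0307]
 [ 0.6821  0.6094 -0.4041  0.5384]
 [ 0.0165 -0.5653 -0.8247  1.0298]
 [ 0.      0.      0.      1.    ]]
top 607.9372097846058 607.9372097846058 328.19184358810594 245.18360017516935
[[ 0.0295 -0.9774  0.2092  0.3315]
 [-0.9996 -0.0292  0.0048  0.1186]
 [ 0.0015 -0.2093 -0.9779  1.2948]
 [ 0.      0.      0.      1.    ]]
{'time': np.float64(0.1), 'q': array([-1.5265,  0.5284,  1.4338,  0.    ,  1.1814, -0.1785]), 'joint_velocities': array([-0.0004, -0.0022, -0.0026, -0.0004, -0.0001,  0.0005]), 'joint_torque': array([ -0.0004, -44.0984, -17.7151,   0.0634,   0.0534,  -0.0001]), 'position': array([ 0.1381, -0.6089,  0.2467]), 'tool_rot': array([-0.552 ,  0.4418, -0.4409,  0.553 ]), 'ft_force': array([ 0.2322, -0.2273, -0.0189]), 'moment': array([ 0.0361, -0.0096,  0.0453]), 'grip_width': np.float64(0.087)}
```

View pics/scene0.png

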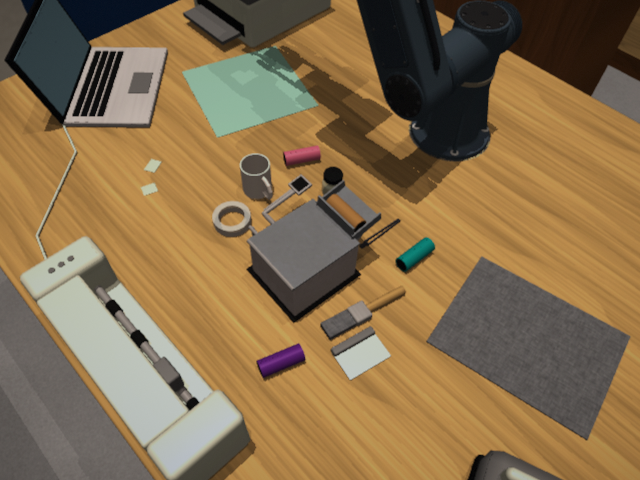

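View pics/top0.png

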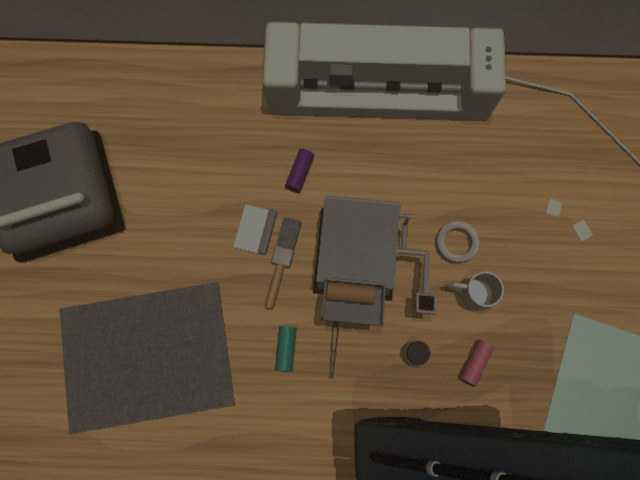

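The top view shows the bin at about (358,250), its lever pad at (426,302), the core at (350,292), the jar at (417,353), and the mug with its handle near (450,288). In the scene view the pad is at (300,185). I'll zoom in and measure next.

```bash
cat > h.py <<'E'
import cv2,numpy as np
from rig import robot
from scipy.spatial.transform import Rotation as R
np.set_printoptions(precision=4,suppress=True)
def ray(n,u,v):
    p=robot.camera_params(n);E=np.array(p["extrinsics"])
    d=E[:3,:3]@np.array([(u-p["cx"])/p["fx"],(v-p["cy"])/p["fy"],1]);return E[:3,3],d/np.linalg.norm(d)
def onz(n,u,v,z):
    o,d=ray(n,u,v);return o+d*(z-o[2])/d[2]
def tri(a,b):
    o1,d1=ray("top",*a);o2,d2=ray("scene",*b)
    s=np.linalg.lstsq(np.c_[d1,-d2],o2-o1,rcond=None)[0]
    p,q=o1+d1*s[0],o2+d2*s[1];return (p+q)/2,np.linalg.norm(p-q)
def proj(n,P):
    p=robot.camera_params(n);E=np.array(p["extrinsics"]);c=E[:3,:3].T@(np.array(P)-E[:3,3])
    return np.array([p["fx"]*c[0]/c[2]+p["cx"],p["fy"]*c[1]/c[2]+p["cy"]])
E
python3 - <<'E'
from h import *
t=cv2.imread("pics/top0.png")[185:375,300:510];s=cv2.imread("pics/scene0.png")[140:330,220:430]
cv2.imwrite("pics/topz.png",cv2.resize(t,None,fx=3.5,fy=3.0,interpolation=cv2.INTER_CUBIC)[:600])
cv2.imwrite("pics/scenez.png",cv2.resize(s,None,fx=3,fy=3,interpolation=cv2.INTER_CUBIC))
cv2.imwrite("pics/topz.png",cv2.resize(t,None,fx=3,fy=3,interpolation=cv2.INTER_CUBIC))
E
```

```text
(no output)
```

View pics/topz.png

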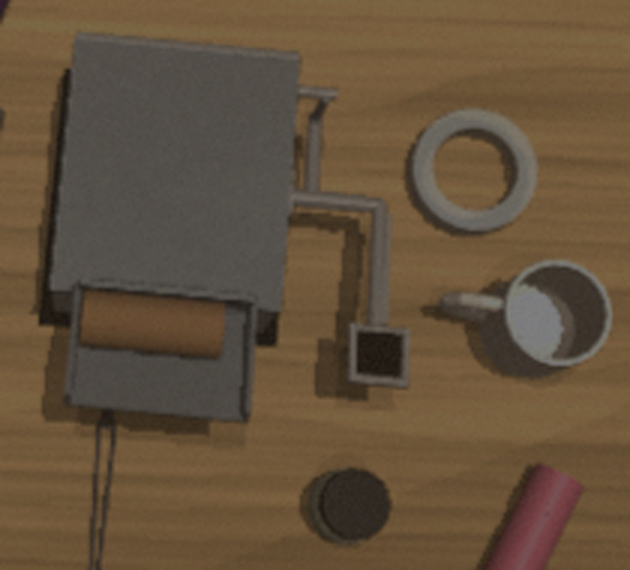

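View pics/scenez.png

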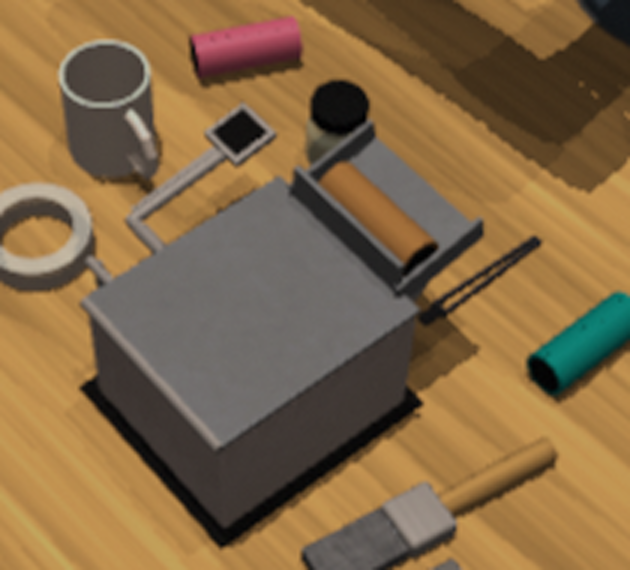

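```bash
python3 - <<'E'
from h import *
c={}
for n,(u,v) in dict(top=(427,302),scene=(300,184)).items():
    g=cv2.cvtColor(cv2.imread(f"pics/{n}0.png"),cv2.COLOR_BGR2GRAY)
    w=g[v-9:v+10,u-12:u+13]; m=(w<45).astype(np.uint8)
    N,l,st,ce=cv2.connectedComponentsWithStats(m);i=l[9,12];print(n,g[v,u],st[i],ce[i]+[u-12,v-9]);c[n]=ce[i]+[u-12,v-9]
P,e=tri(c["top"],c["scene"]);print("pad",P,e, onz("top",*c["top"],.092),onz("scene",*c["scene"],.092))
z=lambda a,b,ox,oy:((a+.5)/3-.5+ox,(b+.5)/3-.5+oy)
T=lambda a,b:z(a,b,300,185); S=lambda a,b:z(a,b,220,140)
# lid corners z .12: far-left(+y), far-right ; near right/left
L=[onz("top",*T(*p),.12) for p in [(78,35),(298,54),(280,308),(53,290)]]
L2=[onz("scene",*S(*p),.12) for p in [(218,446),(88,300)]]
print(np.array(L));print("scene far corners",np.array(L2))
d=L[1]-L[0];print("far edge",np.linalg.norm(d[:2]),np.degrees(np.arctan2(d[0],-d[1])))
d=L2[1]-L2[0];print("far edge s",np.linalg.norm(d[:2]),np.degrees(np.arctan2(d[0],-d[1])))
# lever arm dir: elbow to pad
for nm,f in(("jar",[T(355,503)]),):print(nm,onz("top",*f[0],.065))
print("mug top",onz("top",*T(557,313),.085),"handle tip",onz("top",*T(445,303),.045))
print("chute corner",onz("top",*T(248,415),.147), onz("top",*T(68,402),.147))
o=robot.get_obs();print(R.from_quat(o["tool_rot"]).as_matrix())
E
```

```text
top 29 [  4   3  15  14 198] [425.8939 302.3333]
scene 16 [  4   2  16  14 126] [299.5 183.5]
pad [ 0.479  -0.0732  0.0945] 0.0020786145941475345 [ 0.4787 -0.0728  0.092 ] [ 0.478  -0.0759  0.092 ]
[[ 0.6831  0.1323  0.12  ]
 [ 0.6743 -0.0152  0.12  ]
 [ 0.5027 -0.0044  0.12  ]
 [ 0.5101  0.1433  0.12  ]]
scene far corners [[ 0.6847  0.1314  0.12  ]
 [ 0.6733 -0.0143  0.12  ]]
far edge 0.1477517445556216 -3.417397790428214
far edge s 0.14617015551793078 -4.472447369571389
jar [ 0.3816 -0.0609  0.065 ]
mug top [ 0.51   -0.1931  0.085 ] handle tip [ 0.5205 -0.1262  0.045 ]
chute corner [0.4306 0.018  0.147 ] [0.4354 0.131  0.147 ]
[[ 0.221  -0.0001  0.9753]
 [-0.9753  0.0019  0.221 ]
 [-0.0019 -1.      0.0004]]
```

The pad triangulates to (0.479,-0.073,0.094). Going from the lid corners, with bin centre (0.593,0.064) and yaw about -0.068 rad, it comes out at (0.478,-0.074). The two agree. I'll move above the pad with the fingers shut and the jaw axis along the bin's x, so the wide gripper body stays clear of the chute.

Call:
carry_out(
  moves=[
    [0, -0.4, 0, 0.5, 0, -0.01, 0],
    [0, -1.3, 0, 1.4, 0, -0.04, 0],
    [0, -2.7, 0, 2.7, 0, -0.08, 0],
    [0, -4.5, 0, 4.5, 0, -0.13, 0],
    [0, -7.1, 0, 7.2, 0, -0.2, 0],
    [0, -9.8, 0, 9.9, 0, -0.28, 0],
    [0, -12.5, 0, 12.6, 0, -0.36, 0],
    [0, -15.6, 0, 15.7, 0, -0.45, 0],
    [0, -18.7, 0, 18.9, 0, -0.54, 0],
    [0, -22.3, 0, 22.5, 0, -0.64, 0],
    [0, -25.9, 0, 26.1, 0, -0.74, 0],
    [0, -29, 0, 29.2, 0, -0.83, 0],
    [0, -32.1, 0, 32.4, 0, -0.92, 0],
    [0, -34.8, 0, 35.1, 0, -1, 0],
    [0, -37.5, 0, 37.8, 0, -1.08, 0],
    [0, -40.1, 0, 40.5, 0, -1.15, 0],
    [0, -41.9, 0, 42.3, 0, -1.2, 0],
    [0, -43.3, 0, 43.7, 0, -1.24, 0],
    [0, -44.2, 0, 44.6, 0, -1.27, 0],
    [0, -44.6, 0, 45, 0, -1.28, 0],
  ],
  force=5,
)

```text
time: 2.1
position: [0.4784, -0.0737, 0.2476]
tool_rot: [-0.707, 0.023, -0.023, 0.707]
ft_force: [-0.5, -0.1, -0.5]
grip_width: 0.0005
```

```bash
python3 - <<'E'
from h import *
for n in("scene","top"): cv2.imwrite(f"pics/{n}1.png",robot.camera(n)[:,:,::-1])
o=robot.get_obs();print(o["time"],o["position"],o["q"],o["grip_width"],o["ft_force"]);M=R.from_quat(o["tool_rot"]).as_matrix();print(M)
print(M.T@(np.array([.4785,-.0737,.25])-o["position"])*100)
E
```

```text
2.2 [ 0.4783 -0.0747  0.2475] [-0.3861  0.339   1.7771 -0.0002  1.0256 -0.3192] 0.0003805215396435192 [-0.7593 -0.4442 -0.4135]
[[ 0.9978 -0.0002  0.0668]
 [-0.0668 -0.0001  0.9978]
 [-0.0002 -1.     -0.0001]]
[ 0.0156 -0.2455  0.0965]
```

View pics/scene1.png

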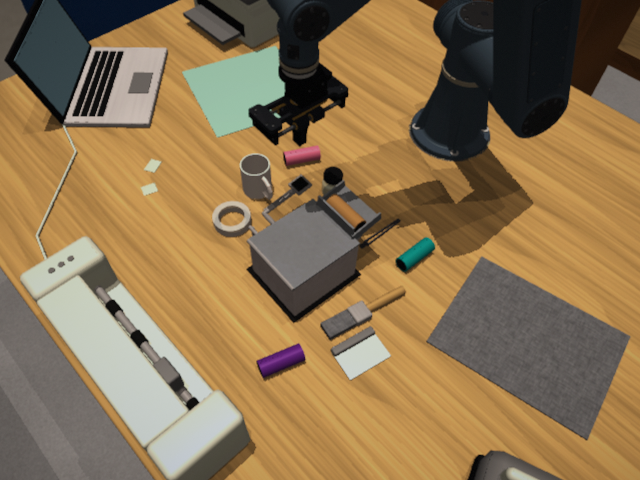

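View pics/top1.png

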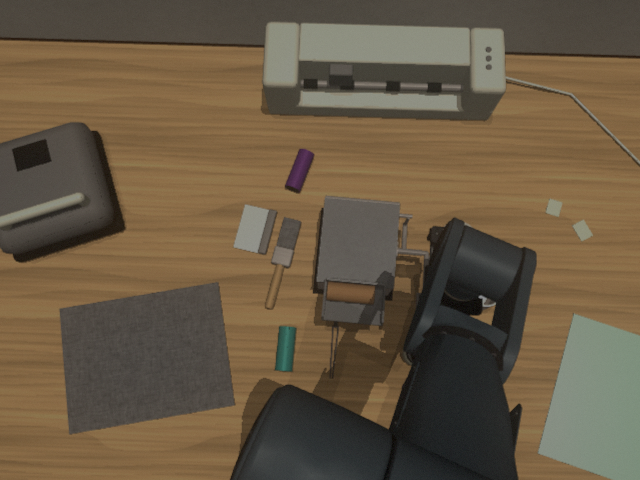

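The gripper's long side lies along the bin's x, clear of the chute. In the scene view it is at about (300,105), above the pad at (300,185). The hand is on target to within 1 mm, so I'll descend to just above the pad.

Call:
carry_out(
  moves=[
    [0, 0, 1, 0, 0, 0, 0],
    [0, 0, 3, 0, 0, 0, 0],
    [0, 0, 5.5, 0, 0, 0, 0],
    [0, 0, 8, 0, 0, 0, 0],
    [0, 0, 9.8, 0, 0, 0, 0],
    [0, 0, 11, 0, 0, 0, 0],
    [0, 0, 11.6, 0, 0, 0, 0],
    [0, 0, 11.8, 0, 0, 0, 0],
    [0, 0, 11.8, 0, 0, 0, 0],
  ],
)

```text
time: 3.1
position: [0.4783, -0.0755, 0.1295]
tool_rot: [-0.707, 0.024, -0.024, 0.707]
ft_force: [-0.4, 1.7, 0.5]
grip_width: 0.0004
```

```bash
python3 - <<'E'
from h import *
a=robot.camera("scene")
cv2.imwrite("pics/s2.png",cv2.resize(a[60:320,180:440],None,fx=2.2,fy=2.2,interpolation=cv2.INTER_CUBIC)[:,:,::-1])
o=robot.get_obs();print(o["time"],o["position"],o["ft_force"])
E
```

```text
3.15 [ 0.4786 -0.0755  0.1298] [-1.0643  0.6519  0.586 ]
```

View pics/s2.png

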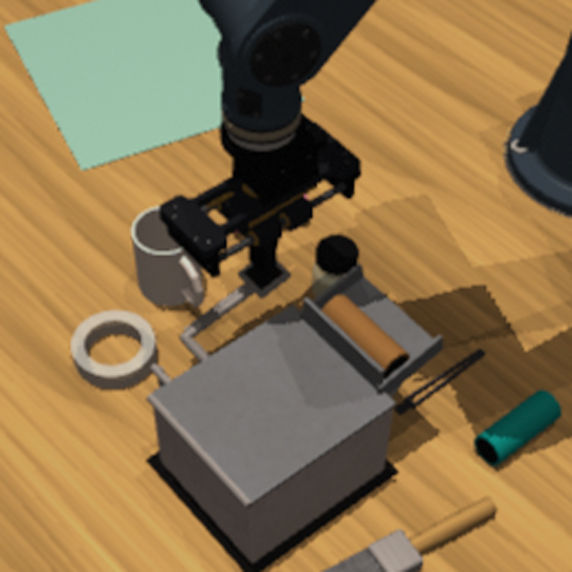

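The fingertips are over the pad, at crop pixel (265,280). Now I'll press down to just short of the stop.

Call:
carry_out(
  moves=[
    [0, 0, 0.3, 0.1, 0, 0, 0],
    [0, 0, 0.6, 0.1, 0, 0, 0],
    [0, 0, 0.9, 0.1, 0, 0, 0],
    [0, 0, 1.2, 0.1, 0, 0, 0],
    [0, 0, 1.5, 0.1, 0, 0, 0],
    [0, 0, 1.8, 0.1, 0, 0, 0],
    [0, 0, 2.1, 0.1, 0, 0, 0],
    [0, 0, 2.4, 0.1, 0, 0, 0],
    [0, 0, 2.7, 0.1, 0, 0, 0],
    [0, 0, 3.0, 0.1, 0, 0, 0],
    [0, 0, 3.2, 0.1, 0, 0, 0],
    [0, 0, 3.4, 0.1, 0, 0, 0],
    [0, 0, 3.6, 0.1, 0, 0, 0],
    [0, 0, 3.6, 0.1, 0, 0, 0],
  ],
)

```text
time: 4.55
position: [0.4786, -0.074, 0.0933]
tool_rot: [-0.707, 0.024, -0.024, 0.707]
ft_force: [-3.1, 1.6, 3.8]
grip_width: 0.0005
```

```bash
python3 - <<'E'
from h import *
a=robot.camera("scene")
cv2.imwrite("pics/s3.png",cv2.resize(a[60:320,180:440],None,fx=2.2,fy=2.2,interpolation=cv2.INTER_CUBIC)[:,:,::-1])
o=robot.get_obs();print(o["time"],o["position"],o["ft_force"])
E
```

```text
4.6 [ 0.4786 -0.074   0.0934] [-3.0573  1.5004  3.3393]
```

View pics/s3.png

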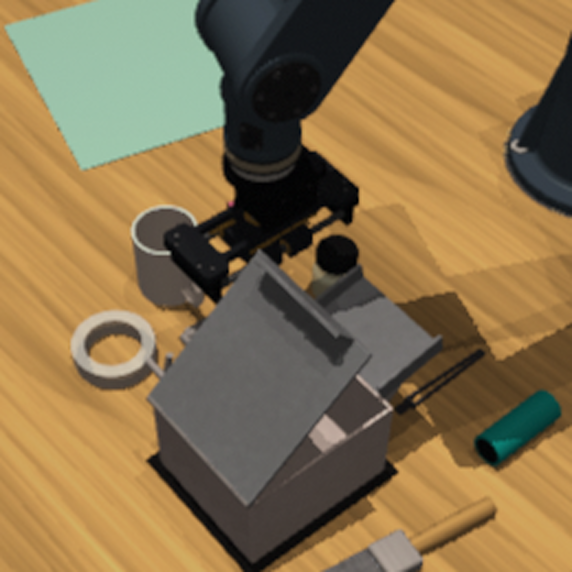

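The lid is well up and the chute is empty, so the core has rolled. I'll press the last ~1 cm in small steps, watching the force.

Call:
carry_out(
  moves=[
    [0, 0, 0.2, 0, 0, 0, 0],
    [0, 0, 0.4, 0, 0, 0, 0],
    [0, 0, 0.6, 0, 0, 0, 0],
    [0, 0, 0.6, 0, 0, 0, 0],
  ],
)

```text
time: 5.0
position: [0.4791, -0.0743, 0.0873]
tool_rot: [0.707, -0.024, 0.024, -0.707]
ft_force: [-1.3, 1.0, 2.3]
grip_width: 0.0005
```

Call:
carry_out(
  moves=[
    [0, 0, 0.1, 0, 0, 0, 0],
    [0, 0, 0.2, 0, 0, 0, 0],
    [0, 0, 0.2, 0, 0, 0, 0],
  ],
)

```text
time: 5.3
position: [0.4792, -0.0743, 0.0856]
tool_rot: [0.707, -0.024, 0.025, -0.707]
ft_force: [-0.9, 1.1, 2.0]
grip_width: 0.0005
```

```bash
python3 - <<'E'
from h import *
a=robot.camera("scene")
cv2.imwrite("pics/s4.png",cv2.resize(a[100:320,200:420],None,fx=2.6,fy=2.6,interpolation=cv2.INTER_CUBIC)[:,:,::-1])
o=robot.get_obs();print(o["time"],o["position"],o["ft_force"])
bx=np.array([.9977,-.068,0]);bz=np.array([0,0,1]);by=np.array([.068,.9977,0]);c=np.array([.593,.064,0])
# predicted gate-top-edge end points for lid angles (hinge x=.085,z~.118)
for a_ in(.75,.85,.95,1.02):
    out=[]
    for y in(-.076,.076):
        # lid near corner: 0.172 from hinge
        P=c+bx*(.086-.172*np.cos(a_))+bz*(.118+.172*np.sin(a_))+by*y
        out.append((proj("scene",P)-[200,100])*2.6)
    print(a_,np.array(out).round(0).tolist())
E
```

```text
5.35 [ 0.4792 -0.0743  0.0856] [-0.0642  1.4304  1.6526]
0.75 [[249.0, 187.0], [381.0, 313.0]]
0.85 [[235.0, 184.0], [369.0, 311.0]]
0.95 [[221.0, 182.0], [355.0, 311.0]]
1.02 [[209.0, 182.0], [345.0, 313.0]]
```

View pics/s4.png

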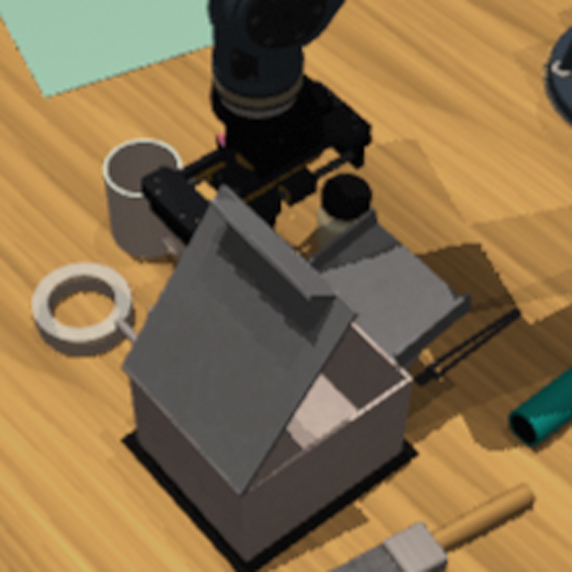

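The lid corners at (220,187) and (357,316) match about 0.94 rad. The force is still low, so it isn't at the stop yet. I'll press a few more mm, gently.

Call:
carry_out(
  moves=[
    [0, 0, 0.1, 0, 0, 0, 0],
    [0, 0, 0.2, 0, 0, 0, 0],
    [0, 0, 0.2, 0, 0, 0, 0],
  ],
)

```text
time: 5.65
position: [0.4792, -0.0744, 0.0836]
tool_rot: [0.707, -0.024, 0.025, -0.707]
ft_force: [1.4, 0.3, 2.8]
grip_width: 0.0005
```

Call:
carry_out(
  moves=[
    [0, 0, 0.05, 0, 0, 0, 0],
    [0, 0, 0.1, 0, 0, 0, 0],
    [0, 0, 0.1, 0, 0, 0, 0],
  ],
)

```text
time: 5.95
position: [0.479, -0.0744, 0.0826]
tool_rot: [0.707, -0.024, 0.024, -0.707]
ft_force: [1.6, -0.2, 2.2]
grip_width: 0.0004
```

```bash
python3 - <<'E'
from h import *
for n,s in(("scene",np.s_[100:320,200:420]),("top",np.s_[150:370,270:490])):
    a=robot.camera(n)[s]
    cv2.imwrite(f"pics/{n}5.png",cv2.resize(a,None,fx=2.6,fy=2.6,interpolation=cv2.INTER_CUBIC)[:,:,::-1])
o=robot.get_obs();print(o["time"],o["position"],o["ft_force"])
E
```

```text
6.05 [ 0.479  -0.0744  0.0826] [ 1.4584 -0.6717  2.1428]
```

View pics/scene5.png

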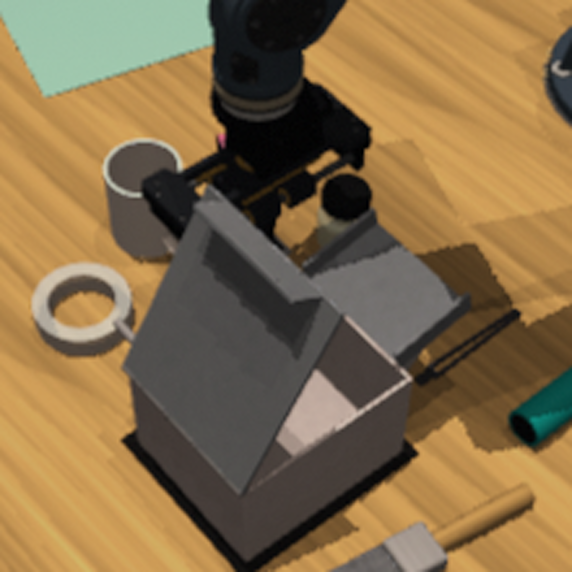

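View pics/top5.png

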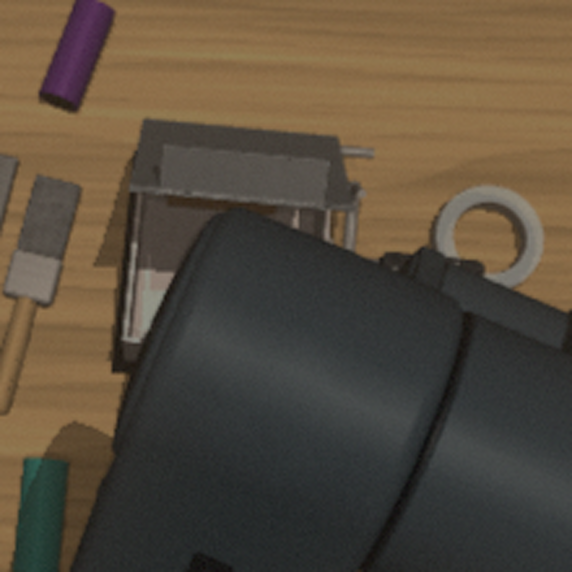

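The lid corners at (206,190) and (343,313) now match about 1.02 rad, fully open. In the top view a brown sliver at about (205,203) shows under the lid edge. I'll check that it's the core, inside the bin.

```bash
python3 - <<'E'
from h import *
a=robot.camera("top")
cv2.imwrite("pics/t6.png",cv2.resize(np.clip(a[205:290,310:405].astype(float)*1.8,0,255).astype(np.uint8),None,fx=7,fy=7,interpolation=cv2.INTER_CUBIC)[:,:,::-1])
b=a[205:260,315:400].astype(int);m=((b[:,:,0]-b[:,:,2])>25)
v,u=np.nonzero(m);print(len(u));
c=np.array([.593,.064])
bx=np.array([.9977,-.068]);by=np.array([.068,.9977])
for q in[(u.min(),v[u.argmin()]),(u.max(),v[u.argmax()]),(np.median(u),np.median(v))]:
    for z in(.025,.042):
        P=onz("top",q[0]+315,q[1]+205,z)[:2]-c;print(q,z,P@bx,P@by)
o=robot.get_obs();print(o["time"],o["position"],o["ft_force"])
E
```

```text
386
(np.int64(0), np.int64(0)) 0.025 0.09185729250442086 0.09840948831561393
(np.int64(0), np.int64(0)) 0.042 0.08708489586907005 0.09758257954555889
(np.int64(84), np.int64(26)) 0.025 0.051895984974125425 -0.08698765511947758
(np.int64(84), np.int64(26)) 0.042 0.047658572635138965 -0.08533254899916921
(np.float64(4.0), np.float64(24.0)) 0.025 0.03949325222221194 0.08440485173745632
(np.float64(4.0), np.float64(24.0)) 0.042 0.03542188217924518 0.08376543084276482
6.1 [ 0.4789 -0.0744  0.0827] [ 2.1846 -0.6332  1.1299]
```

View pics/t6.png

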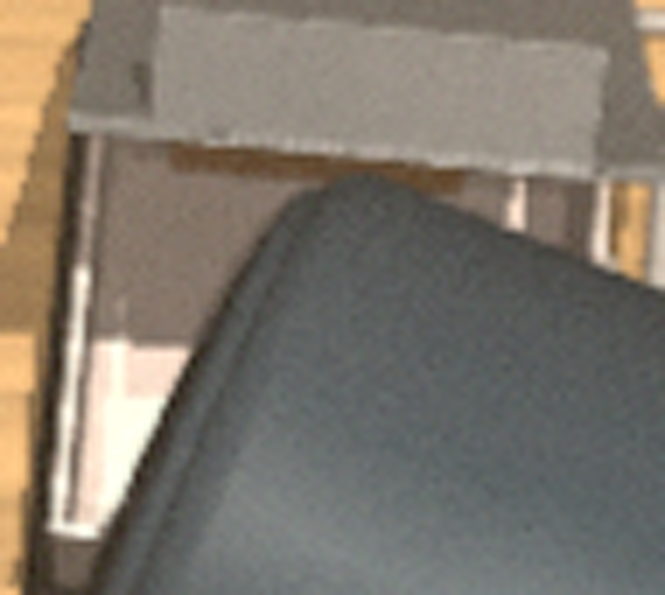

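The core lies inside the bin: its near edge is at bin x about 0.04, it is about 90 mm long, and it's up against the far wall. Now I'll let the lever up slowly at 1 mm per row, which lowers the lid at about 0.3 rad/s.

Call:
carry_out(
  moves=[
    [0, 0, -0.05, 0, 0, 0, 0],
    [0, 0, -0.1, 0, 0, 0, 0],
    [0, 0, -0.2, 0, 0, 0, 0],
    [0, 0, -0.3, 0, 0, 0, 0],
    [0, 0, -0.4, 0, 0, 0, 0],
    [0, 0, -0.5, 0, 0, 0, 0],
    [0, 0, -0.6, 0, 0, 0, 0],
    [0, 0, -0.7, 0, 0, 0, 0],
    [0, 0, -0.8, 0, 0, 0, 0],
    [0, 0, -0.9, 0, 0, 0, 0],
    [0, 0, -1.0, 0, 0, 0, 0],
    [0, 0, -1.1, 0, 0, 0, 0],
    [0, 0, -1.2, 0, 0, 0, 0],
    [0, 0, -1.3, 0, 0, 0, 0],
    [0, 0, -1.4, 0, 0, 0, 0],
    [0, 0, -1.5, 0, 0, 0, 0],
    [0, 0, -1.6, 0, 0, 0, 0],
    [0, 0, -1.7, 0, 0, 0, 0],
    [0, 0, -1.75, 0, 0, 0, 0],
    [0, 0, -1.8, 0, 0, 0, 0],
  ],
)

```text
time: 8.1
position: [0.4783, -0.074, 0.1006]
tool_rot: [-0.707, 0.024, -0.024, 0.707]
ft_force: [-2.3, -2.0, 3.4]
grip_width: 0.0007
```

```bash
python3 - <<'E'
from h import *
for n,s in(("scene",np.s_[100:320,200:420]),):
    a=robot.camera(n)[s]
    cv2.imwrite(f"pics/{n}7.png",cv2.resize(a,None,fx=2.6,fy=2.6,interpolation=cv2.INTER_CUBIC)[:,:,::-1])
o=robot.get_obs();print(o["time"],o["position"],o["ft_force"])
E
```

```text
8.15 [ 0.4783 -0.0739  0.1006] [-2.2055 -1.6949  3.8303]
```

View pics/scene7.png

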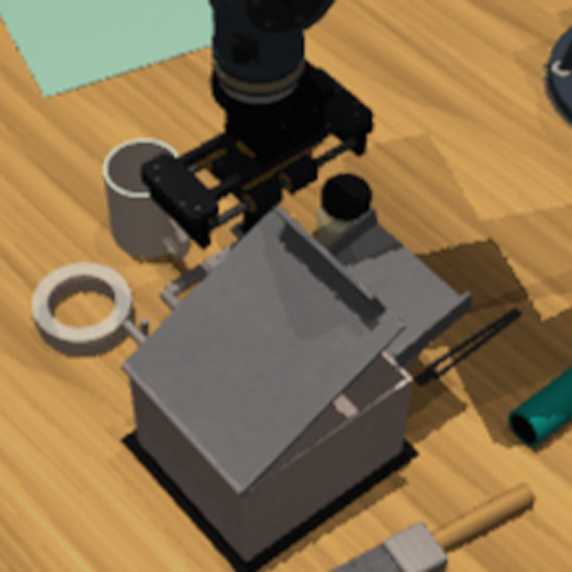

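The lid is coming down under control and is about half open, with the fingers still on the pad. I'll continue at the same pace and slow near the end.

Call:
carry_out(
  moves=[
    [0, 0, -0.05, 0, 0, 0, 0],
    [0, 0, -0.1, 0, 0, 0, 0],
    [0, 0, -0.2, 0, 0, 0, 0],
    [0, 0, -0.3, 0, 0, 0, 0],
    [0, 0, -0.4, 0, 0, 0, 0],
    [0, 0, -0.5, 0, 0, 0, 0],
    [0, 0, -0.6, 0, 0, 0, 0],
    [0, 0, -0.7, 0, 0, 0, 0],
    [0, 0, -0.8, 0, 0, 0, 0],
    [0, 0, -0.9, 0, 0, 0, 0],
    [0, 0, -1.0, 0, 0, 0, 0],
    [0, 0, -1.1, 0, 0, 0, 0],
    [0, 0, -1.2, 0, 0, 0, 0],
    [0, 0, -1.3, 0, 0, 0, 0],
    [0, 0, -1.4, 0, 0, 0, 0],
    [0, 0, -1.5, 0, 0, 0, 0],
    [0, 0, -1.6, 0, 0, 0, 0],
    [0, 0, -1.7, 0, 0, 0, 0],
    [0, 0, -1.8, 0, 0, 0, 0],
    [0, 0, -1.9, 0, 0, 0, 0],
  ],
)

```text
time: 10.15
position: [0.4768, -0.0739, 0.1191]
tool_rot: [-0.706, 0.025, -0.022, 0.707]
ft_force: [-0.6, 0.1, 0.4]
grip_width: 0.0006
```

Call:
carry_out(
  moves=[
    [0, 0, -0.1, 0, 0, 0, 0],
    [0, 0, -0.2, 0, 0, 0, 0],
    [0, 0, -0.3, 0, 0, 0, 0],
    [0, 0, -0.4, 0, 0, 0, 0],
    [0, 0, -0.5, 0, 0, 0, 0],
    [0, 0, -0.6, 0, 0, 0, 0],
    [0, 0, -0.8, 0, 0, 0, 0],
    [0, 0, -1.0, 0, 0, 0, 0],
  ],
)

```text
time: 10.95
position: [0.4785, -0.0741, 0.1297]
tool_rot: [-0.707, 0.024, -0.024, 0.707]
ft_force: [-0.6, 0.5, 0.2]
grip_width: 0.001
```

Call:
carry_out(
  moves=[
    [0, 0, -1, 0, 0, 0, 0],
    [0, 0, -3, 0, 0, 0, 0],
    [0, 0, -5, 0, 0, 0, 0],
    [0, 0, -7, 0, 0, 0, 0],
    [0, 0, -9, 0, 0, 0, 0],
    [0, 0, -10.5, 0, 0, 0, 0],
    [0, 0, -11.5, 0, 0, 0, 0],
    [0, 0, -12, 0, 0, 0, 0],
    [0, 0, -12, 0, 0, 0, 0],
    [0, 0, -12, 0, 0, 0, 0],
  ],
)

```text
time: 11.95
position: [0.4781, -0.074, 0.2491]
tool_rot: [-0.707, 0.024, -0.024, 0.707]
ft_force: [0.2, -0.0, -0.2]
grip_width: 0.0004
```

```bash
python3 - <<'E'
from h import *
a=robot.camera("scene")
cv2.imwrite("pics/scene8.png",a[:,:,::-1])
r=cv2.imread("pics/scene0.png")
d=cv2.absdiff(r,a[:,:,::-1].copy()).max(2)
cv2.imwrite("pics/diff8.png",d)
o=robot.get_obs();print(o["time"],o["position"],o["ft_force"],abs(o["joint_velocities"]).max())
print("lid region diff",d[225:300,255:355].mean(),"tape",d[205:230,215:248].mean(),"brush",d[290:335,322:405].mean())
E
```

```text
12.0 [ 0.478  -0.0739  0.2488] [-0.3044 -0.3609  0.1373] 0.0055043675633923445
lid region diff 7.0968 tape 8.97090909090909 brush 9.336010709504686
```

View pics/scene8.png

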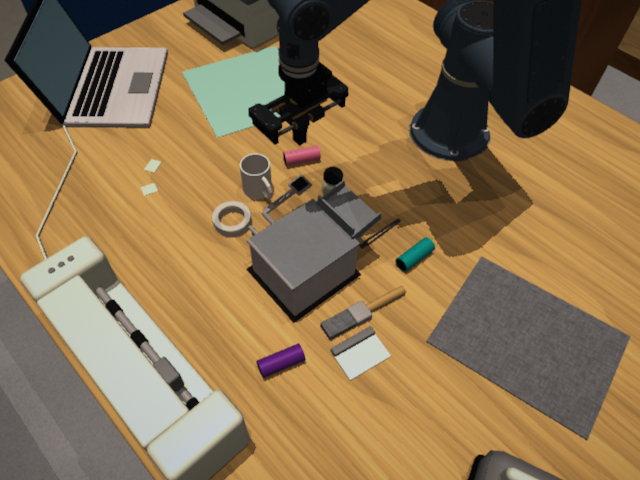

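The lid is shut with its edges where they were at the start, the pad is back up at (300,185), and the chute is empty. The bystanders haven't moved and the hand is 12 cm clear of the pad, so I'm handing in.

```bash
python3 - <<'E'
from rig import robot
print(robot.hand_in())
E
```

```text
the job is handed in; nothing more can be done
None
```

I pressed the lever down with the closed fingertips until the lid stood fully open and the core rolled into the bin. I then let the lever up over about 4 s with the fingertips on it, lifted the hand away and handed in at about 12 s. The hand-in gives no verdict.

**Lid and core when open:** the lid corners in the image matched about 1.02 rad. The top view showed the core inside the bin, against the far wall. The arm and the lid hid part of that view, so I placed the core from its visible edge only.

**Forces:** the force readings were taken between moves and stayed at a few newtons, never near 40 N. I saw no clear rise at the stop, so I judged "right down" from the lid angle and the pad height.

**After release:** the lid is shut, the pad is back up, the chute is empty, and nothing else on the desk looks moved. The hand is about 12 cm above the pad, with close to zero force on it. I had no view of the core once the lid was shut.

**Lid speed:** I did not measure it. About 0.3 rad/s follows from the hand's speed. By the time I paused to read, at the end of the let-up, the lever was no longer pressing on the fingertips.

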